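# Start the gel run: lid, power, timer

## Task

Start the gel run with light touches of the fingertips, in this order: press the gel tank's lid fully down onto the tank, then push down the raised end of the power supply's rocker switch so that it stays fully over, then press the bench timer's wide bar key and let it come up again. Do not pick up or shove anything, leave the timer's round key and the other things on the bench alone, and finish clear of everything.

Things in the scene. Friction and masses are not known exactly. Their poses are not given: they have to be found in the camera images.
- tank: Gel tank, a clear box fixed to the bench: 170 (own x) x 110 (own y) mm, rim 60 mm high, under a blue-tinted lid 179 x 122 mm. Origin at the centre of its underside on the bench, z up.
- lid_pad (a point): Centre of the top face of the lid's flat round press pad (48 mm across, 6 mm high, in the middle of the lid); moves with the lid: 81 mm above the bench while joint lid is 0, 71 mm when the lid is home. z up. Two black terminal stubs, 12 mm wide and 12 mm high, stand on the lid 70 mm from the pad towards own +x, 35 mm either side.
- lid (a joint): How far the lid has gone straight down, m: starts between 0 and 0.002 (standing about 10 mm proud), 0.010 is fully home on a slightly springy gasket. It slides stiffly (about 4 N moves it down) and stays where it is left. Negative would be lifted.
- supply: Power supply, a grey box fixed to the bench, 150 (own x) x 140 (own y) mm, top panel 61 mm above the bench with a flat display towards own +x; its round dots are only printed marks. Origin at the centre of its underside on the bench, z up.
- rocker_raised_end (a point): Point on the upper face of the rocker switch at its raised end (the end towards the supply's own -y), 23 mm from the pivot; moves with the rocker: about 82 mm above the bench when off, 74 mm when on. The rocker is 30 mm (own x) by 64 mm (own y); its pivot lies 30 mm from the supply's centre towards own -x, 73 mm above the bench.
- rocker (a joint): Angle of the rocker, rad: starts between 0 and 0.04 (off, the own -y end raised), 0.36 is fully over (on) at a hard stop. Pushing the raised end straight down by about 8 mm turns it; about 3 to 5 N; it stays where it is left.
- timer: Bench timer, a loose white slab lying flat, 80 (own x) x 120 (own y) x 30 mm, about 0.2 kg, with a flat display on its own +x half and two keys on its own -x half. Origin at the centre of its underside, z up.
- start_bar_top (a point): Centre of the top of the timer's wide bar key, 26 (own x) x 46 (own y) mm, top 38 mm above the bench when up; 20 mm from the timer's centre towards own -x and 28 mm towards own +y. Moves with the key.
- start_bar (a joint): How far the bar key is pressed, m: 0 up, 0.006 fully down (spring: starts at about 1.2 N, 3.6 N fully down); it springs back.
- round_key_top (a point): Centre of the top of the timer's round key, 18 mm across, same height; 20 mm towards own -x and 42 mm towards own -y from the timer's centre. Not to be pressed.
- round_key (a joint): How far the round key is pressed, m: 0 up, 0.006 fully down.
- vial_a: Bystander, loose: amber vial, 24 mm wide, 56 mm tall, standing between the devices. Origin at the centre of its underside.
- vial_b: Bystander, loose: the second such vial. Origin at the centre of its underside.
- tube_rack: Bystander, loose: orange tube rack, 90 x 160 x 40 mm. Origin at the centre of its underside.
- buffer: Bystander, loose: white bottle, 66 mm wide, 140 mm tall. Origin at the centre of its underside.
- gel_tray: Bystander, loose: empty shallow tray, 100 x 75 x 18 mm. Origin at the centre of its underside.
- pipette: Bystander, loose: hand pipette lying flat, about 250 mm long, 24 mm wide. Origin at the centre of its underside (the pipette: under its handle).

How it is judged:
By the outcome, as a careful person would: the job done as asked, in the order asked, and still so for the second after the job is handed in, with the robot touching nothing.
It also fails if it takes over 51 s, if anything falls off the work surface, if the arm or the gripper's body presses on something with over 40 N, if the wrist force passes 120 N, or if a joint passes its speed limit or range.

## Robot

A 7-joint arm with a two-finger parallel gripper is mounted at the origin on the work surface. World frame = base frame: x ahead of the robot, y to its left, z up, the work surface at z = 0. Lengths are in m, angles in rad, forces in N, time in s.
With the tool pointing down it reaches from about 0.425 to 0.95 m from the base axis. Payload 4.7 kg.
Tool frame: the origin (TCP) lies at the very end of the fingers, on their centre line; the grasp point (between the pads) lies 19 mm behind it; x points along the fingers, z is the direction in which the jaws open and shut, and the axes are right-handed (so a half turn about x gives the same grasp; the last joint's range is limited). The gripper opens to 87 mm and grips with 3 to 60 N. Pads are 19 mm wide; open, the fingers measure 117 mm over their backs; the gripper's body (75 mm by 190 mm) begins 51 mm behind the grasp point.
Start: joints at [1.22, 0.469, -0.049, 1.532, 0.024, 1.141, -0.082], TCP at [0.214, -0.64, 0.223] pointing down, gripper open.
Joint ranges: [-2.59, 2.59], [-0.33, 1.99], [-1.39, 1.29], [0.1, 2.45], [-1.04, 4.18], [0.21, 1.99], [-2.66, 2.66]. Speed limits (rad/s): [2.57, 2.57, 3.14, 3.14, 3.14, 3.14, 3.14].

## Interface

Orientations are given as a unit quaternion [w, x, y, z].
In Python, from plant import * gives the robot as it stands.
- The arm moves only by the tool step_arm, never from a script. Its argument "rows" is a list of rows, each an object of numbers: "hand": the finger opening in cm, from 0 to 8.7; "x", "y", "z": the shift along the world's x, y, z in cm; "spin": the turn about the world's z in degrees. A call has 1 to 20 rows; each row shifts and turns the commanded pose from where the row before left it; what a row does not reach is not made up. A row lasts 1/10 s, in which the tool goes at most 50 mm and 8.59 degrees, less where a joint would pass 70% of its speed; a pose out of reach is approached as far as the arm can. A call with a gripper value outside its range is refused whole. The fingers move at their own pace and stop on an object; the grip force is fixed at half the most. Time passes only in rows, so rows that do not move let the fingers close. It gives the time, the measured TCP pose, the force and the opening at its end, in the units of the state.
- observe(): the state, without advancing time (a new reading comes with each control period).
- camera(name): name is "side" or "top"; returns (picture, depth): 480x640x3 uint8, red, green, blue; 480x640 float32, m along the optical axis (not along the pixel's ray), 0 where there is no reading.
- get_calibration(name): a dict with "intrinsics" (3x3 intrinsics, pixels), "xyz" and "orientation" of the camera in the world. Camera axes: x right, y down, z forward; pixel columns grow to the right and rows downward; lengths in m; the calibration is good to about 2 mm. A picture is of the moment at which its call begins. get_calibration takes no time and is no camera call.
- finish_job(): hands the job in, once; it reports no verdict.
The state is a dict: "t": time; "qpos": joint angles; "qvel": joint speeds; "tau": joint torques, N m; "tool_pos": TCP position; "orientation": TCP orientation; "force": force on the tool from outside, world axes, zero at the start; "ft_torque": the same for the moment, N m; "gripper_width": opening from 0.0 (shut) to 1.0 (fully open).
Only numpy, scipy, OpenCV 4.12 (cv2) and the standard library are available. Lean on these libraries where they do the work, as an engineer would, in place of code of your own. Each camera call takes 0.05 s, during which the arm holds its last target. There are 200 camera calls.

## Working session

There is one attempt and no reset: what is moved stays moved. The work goes in short steps, Python scripts to look and compute and a tool call to move; the robot and the scene stay as the last step left them, time stands still between calls to the robot, and variables do not carry over. Pictures are saved under pics/ and viewed, about 8 in all and at most 12, crops included, and the job is handed in when it is done.

Besides the shell and the picture viewer there is one more tool, called after ">>>" as a command line: name --argument value ..., lists and objects as JSON in quotes. step_arm: Moves the arm, as the interface text tells. Its arguments: {"type":"object","properties":{"rows":{"type":"array","items":{"type":"object","properties":{"hand":{"type":"number"},"x":{"type":"number"},"y":{"type":"number"},"z":{"type":"number"},"spin":{"type":"number"}}}}},"required":["rows"]}

```bash
mkdir -p pics; cat > h.py <<'E'
from plant import *
import numpy as np, cv2
from scipy.spatial.transform import Rotation as R
def cal(n):
    c=get_calibration(n); q=np.array(c["orientation"])
    return np.array(c["intrinsics"]),np.array(c["xyz"]),R.from_quat(q[[1,2,3,0]]).as_matrix()
def cloud(n,d):
    K,t,M=cal(n); v,u=np.mgrid[:480,:640]
    P=np.stack([(u-K[0,2])/K[0,0]*d,(v-K[1,2])/K[1,1]*d,d],-1)
    return P@M.T+t
def ray(n,u,v,z):
    K,t,M=cal(n); r=M@np.array([(u-K[0,2])/K[0,0],(v-K[1,2])/K[1,1],1]); return t+r*(z-t[2])/r[2]
def proj(n,p):
    K,t,M=cal(n); c=K@(M.T@(np.array(p)-t)); return c[:2]/c[2]
E
python3 - <<'E'
from h import *
for n in("top","side"):
    p,d=camera(n); np.savez(f"{n}0.npz",p=p,d=d); cv2.imwrite(f"pics/{n}0.png",p[:,:,::-1]); print(n,cal(n)[1],cal(n)[2].round(2).tolist(),cal(n)[0][0,0])
s=observe();print(s["t"],s["tool_pos"],s["orientation"],s["force"],s["gripper_width"])
E
```

```text
top [ 0.51922446 -0.02045998  1.65809558] [[0.02, -1.0, 0.06], [-1.0, -0.02, 0.0], [-0.0, -0.06, -1.0]] 532.1102244058338
side [0.32044467 1.1060579  0.74979441] [[-0.97, -0.14, 0.22], [-0.26, 0.5, -0.83], [0.0, -0.86, -0.52]] 507.8011893224222
0.1 [ 0.21331597 -0.63984721  0.22159515] [ 0.57313744  0.41377753  0.57415728 -0.41309206] [-0.61655876 -0.20635516  0.05971944] 1.0039679059832687
```

View pics/top0.png

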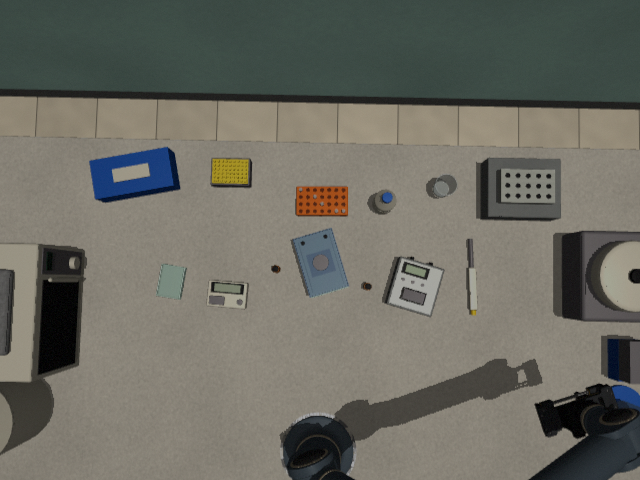

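View pics/side0.png

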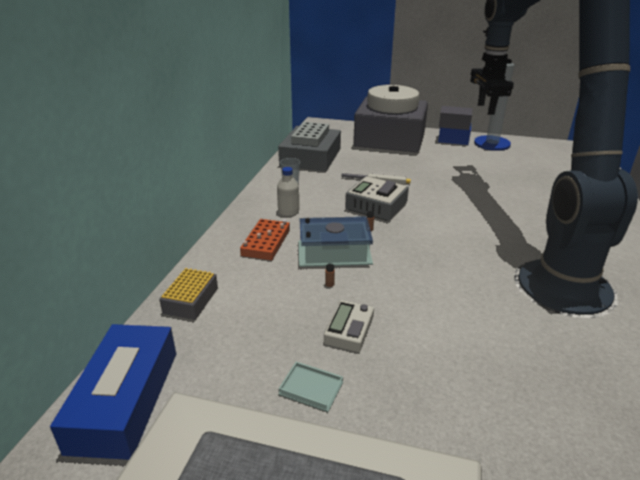

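The top view shows the lid at about (320,262), the rocker near (412,297), and the timer bar key near (216,300) with the round key at (240,301). I'll segment these and enlarge the view.

```bash
python3 - <<'E'
from h import *
f=np.load("top0.npz");p,d=f["p"],f["d"]
big=cv2.resize(p[220:330,195:455],None,fx=3,fy=3,interpolation=cv2.INTER_CUBIC)
g=np.load("side0.npz")["p"][165:365,285:425]
b2=cv2.resize(g,None,fx=1.5*780/780*1.8,fy=2.7,interpolation=cv2.INTER_CUBIC)[:270]
cv2.imwrite("pics/crop.png",np.vstack([big,np.pad(b2,((0,0),(0,780-b2.shape[1]),(0,0)))])[:,:,::-1])
C=cloud("top",d)
hsv=cv2.cvtColor(p,cv2.COLOR_RGB2HSV)
def rect(m,name,z,box):
    x0,y0,x1,y1=box; k=np.zeros(m.shape,np.uint8);k[y0:y1,x0:x1]=m[y0:y1,x0:x1]
    cs,_=cv2.findContours(k,cv2.RETR_EXTERNAL,cv2.CHAIN_APPROX_NONE)
    for c in sorted(cs,key=cv2.contourArea)[::-1][:3]:
        if cv2.contourArea(c)<12: continue
        W=np.array([ray("top",*q,z)[:2] for q in c[:,0]])*1000
        r=cv2.minAreaRect(W.astype(np.float32)); print(name,cv2.minAreaRect(c)[0],np.round(r[0],1),np.round(r[1],1),round(r[2],1),cv2.boxPoints(r).round(0).tolist())
V=hsv[...,2];S=hsv[...,1]
Z=C[...,2]
print("hsv",[(q,hsv[q[1],q[0]].tolist(),C[q[1],q[0]].round(3).tolist()) for q in [(320,262),(305,255),(303,243),(413,297),(415,270),(400,285),(216,300),(240,301),(228,288),(300,320),(422,296),(403,294)]])
H=(Z>.02)&(d>0)
rect((Z>.06)&(Z<.1),"lid_h",.073,(285,222,355,304))
rect((S>80)&(hsv[...,0]>95),"lid_c",.073,(285,222,355,304))
rect((V>125),"supply",.061,(380,245,450,322))
rect((V<125),"dark",.075,(395,262,432,307))
rect((V>140),"timer",.03,(203,275,253,312))
rect((V<125),"tkeys",.037,(209,282,247,307))
E
```

```text
hsv [((320, 262), [8, 10, 103], [0.575, 0.005, 0.082]), ((305, 255), [102, 62, 120], [0.595, 0.05, 0.075]), ((303, 243), [15, 15, 33], [0.63, 0.056, 0.089]), ((413, 297), [0, 8, 94], [0.477, -0.272, 0.08]), ((415, 270), [43, 44, 139], [0.557, -0.28, 0.064]), ((400, 285), [30, 6, 164], [0.512, -0.236, 0.064]), ((216, 300), [165, 11, 92], [0.454, 0.318, 0.037]), ((240, 301), [170, 15, 99], [0.453, 0.246, 0.037]), ((228, 288), [38, 37, 125], [0.491, 0.283, 0.036]), ((300, 320), [21, 31, 141], [0.397, 0.064, 0.006]), ((422, 296), [174, 13, 98], [0.481, -0.296, 0.093]), ((403, 294), [0, 9, 86], [0.485, -0.243, 0.075])]
lid_h (320.313720703125, 262.4665832519531) [573.8   4. ] [182.2 122.1] 17.8 [[468.0, 34.0], [506.0, -82.0], [679.0, -26.0], [642.0, 90.0]]
supply (414.5, 283.0) [ 518.9 -279.8] [228.4 207.5] 0.9 [[403.0, -178.0], [406.0, -385.0], [635.0, -382.0], [632.0, -174.0]]
dark (412.42205810546875, 295.9266357421875) [ 480.  -271.4] [74.7 39.7] 74.5 [[451.0, -302.0], [489.0, -313.0], [509.0, -241.0], [471.0, -230.0]]
dark (414.8624267578125, 270.4587097167969) [ 555.6 -277.7] [80.6 35.4] 74.5 [[528.0, -312.0], [562.0, -321.0], [583.0, -244.0], [549.0, -234.0]]
dark (397.5, 270.5) [ 556.3 -219.5] [14.3 52.8] 74.8 [[529.0, -219.0], [580.0, -233.0], [584.0, -219.0], [533.0, -206.0]]
timer (226.45083618164062, 294.541015625) [471.  288.5] [116.3  74.4] 86.3 [[430.0, 233.0], [504.0, 228.0], [512.0, 344.0], [438.0, 349.0]]
tkeys (227.0, 288.0) [491.3 286.2] [36.4 97.7] 1.2 [[472.0, 335.0], [474.0, 237.0], [510.0, 238.0], [508.0, 335.0]]
tkeys (216.32789611816406, 299.8934326171875) [454.6 317.5] [46.6 27.1] 86.0 [[439.0, 295.0], [466.0, 293.0], [470.0, 340.0], [443.0, 342.0]]
tkeys (239.5, 301.5) [451.2 246.9] [15.1 15.2] 1.2 [[444.0, 254.0], [444.0, 239.0], [459.0, 239.0], [459.0, 255.0]]
```

View pics/crop.png

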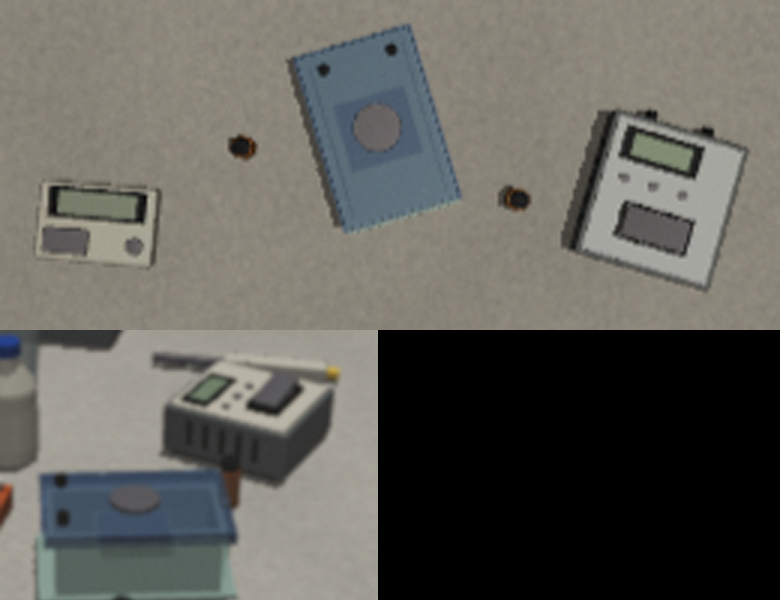

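>>> step_arm --rows '[{"hand": 0, "x": 2, "y": 3.5, "spin": 3}, {"hand": 0, "x": 2, "y": 3.5, "spin": 3}, {"hand": 0, "x": 2, "y": 3.5, "spin": 3}, {"hand": 0, "x": 2, "y": 3.5, "spin": 3}, {"hand": 0, "x": 2, "y": 3.5, "spin": 3}, {"hand": 0, "x": 2, "y": 3.5, "spin": 3}, {"hand": 0, "x": 2, "y": 3.5, "spin": 3}, {"hand": 0, "x": 2, "y": 3.5, "spin": 3}, {"hand": 0, "x": 2, "y": 3.5, "spin": 3}, {"hand": 0, "x": 2, "y": 3.5, "spin": 3}, {"hand": 0, "x": 2, "y": 3.5, "spin": 3}, {"hand": 0, "x": 2, "y": 3.5, "spin": 3}, {"hand": 0, "x": 2, "y": 3.5, "spin": 3}, {"hand": 0, "x": 2, "y": 3.5, "spin": 3}, {"hand": 0, "x": 2, "y": 3.5, "spin": 3}, {"hand": 0, "x": 2, "y": 3.5, "spin": 3}, {"hand": 0, "x": 2, "y": 3.5, "spin": 3}, {"hand": 0, "x": 2, "y": 3.5, "spin": 3}, {"hand": 0, "y": 1.3, "spin": 2}, {"hand": 0}]'

```text
invalid input at $.rows[0]: expected keys hand, x, y, z, spin
```

>>> step_arm --rows '[{"hand": 0, "x": 2, "y": 3.5, "z": 0, "spin": 3}, {"hand": 0, "x": 2, "y": 3.5, "z": 0, "spin": 3}, {"hand": 0, "x": 2, "y": 3.5, "z": 0, "spin": 3}, {"hand": 0, "x": 2, "y": 3.5, "z": 0, "spin": 3}, {"hand": 0, "x": 2, "y": 3.5, "z": 0, "spin": 3}, {"hand": 0, "x": 2, "y": 3.5, "z": 0, "spin": 3}, {"hand": 0, "x": 2, "y": 3.5, "z": 0, "spin": 3}, {"hand": 0, "x": 2, "y": 3.5, "z": 0, "spin": 3}, {"hand": 0, "x": 2, "y": 3.5, "z": 0, "spin": 3}, {"hand": 0, "x": 2, "y": 3.5, "z": 0, "spin": 3}, {"hand": 0, "x": 2, "y": 3.5, "z": 0, "spin": 3}, {"hand": 0, "x": 2, "y": 3.5, "z": 0, "spin": 3}, {"hand": 0, "x": 2, "y": 3.5, "z": 0, "spin": 3}, {"hand": 0, "x": 2, "y": 3.5, "z": 0, "spin": 3}, {"hand": 0, "x": 2, "y": 3.5, "z": 0, "spin": 3}, {"hand": 0, "x": 2, "y": 3.5, "z": 0, "spin": 3}, {"hand": 0, "x": 2, "y": 3.5, "z": 0, "spin": 3}, {"hand": 0, "x": 2, "y": 3.5, "z": 0, "spin": 3}, {"hand": 0, "x": 0, "y": 1.3, "z": 0, "spin": 2}, {"hand": 0, "x": 0, "y": 0, "z": 0, "spin": 0}]'

```text
t: 2.1
tool_pos: [0.5731, 0.0054, 0.2221]
orientation: [0.7, 0.094, 0.701, -0.094]
force: [0.9, -0.6, 1.5]
gripper_width: 0.008
```

>>> step_arm --rows '[{"hand": 0, "x": 0, "y": 0, "z": -3, "spin": 0}, {"hand": 0, "x": 0, "y": 0, "z": -3, "spin": 0}, {"hand": 0, "x": 0, "y": 0, "z": -3, "spin": 0}, {"hand": 0, "x": 0, "y": 0, "z": -2, "spin": 0}, {"hand": 0, "x": 0, "y": 0, "z": -1, "spin": 0}, {"hand": 0, "x": 0, "y": 0, "z": -1, "spin": 0}, {"hand": 0, "x": 0, "y": 0, "z": -0.5, "spin": 0}, {"hand": 0, "x": 0, "y": 0, "z": -0.5, "spin": 0}, {"hand": 0, "x": 0, "y": 0, "z": -0.3, "spin": 0}, {"hand": 0, "x": 0, "y": 0, "z": -0.2, "spin": 0}, {"hand": 0, "x": 0, "y": 0, "z": 0, "spin": 0}]'

```text
t: 3.2
tool_pos: [0.5739, 0.0024, 0.078]
orientation: [0.701, 0.096, 0.7, -0.096]
force: [-0.2, -0.8, 3.0]
gripper_width: 0.006
```

>>> step_arm --rows '[{"hand": 0, "x": 0, "y": 0, "z": -0.2, "spin": 0}, {"hand": 0, "x": 0, "y": 0, "z": -0.1, "spin": 0}, {"hand": 0, "x": 0, "y": 0, "z": 0, "spin": 0}]'

```text
t: 3.5
tool_pos: [0.5739, 0.0024, 0.0747]
orientation: [0.701, 0.096, 0.7, -0.096]
force: [0.9, -0.9, 3.2]
gripper_width: 0.0
```

>>> step_arm --rows '[{"hand": 0, "x": 0, "y": 0, "z": -0.1, "spin": 0}, {"hand": 0, "x": 0, "y": 0, "z": -0.1, "spin": 0}, {"hand": 0, "x": 0, "y": 0, "z": -0.1, "spin": 0}, {"hand": 0, "x": 0, "y": 0, "z": 0, "spin": 0}]'

```text
t: 3.9
tool_pos: [0.5739, 0.0024, 0.0715]
orientation: [0.701, 0.096, 0.7, -0.096]
force: [1.1, -1.9, 2.8]
gripper_width: 0.005
```

>>> step_arm --rows '[{"hand": 0, "x": 0, "y": 0, "z": -0.1, "spin": 0}, {"hand": 0, "x": 0, "y": 0, "z": 0, "spin": 0}]'

```text
t: 4.1
tool_pos: [0.5739, 0.0025, 0.0714]
orientation: [0.701, 0.096, 0.7, -0.096]
force: [-1.0, -2.1, 9.1]
gripper_width: 0.01
```

>>> step_arm --rows '[{"hand": 0, "x": 0, "y": 0, "z": -0.1, "spin": 0}, {"hand": 0, "x": 0, "y": 0, "z": 0, "spin": 0}, {"hand": 0, "x": 0, "y": 0, "z": 0, "spin": 0}]'

```text
t: 4.4
tool_pos: [0.5739, 0.0025, 0.0714]
orientation: [0.701, 0.095, 0.7, -0.096]
force: [-3.2, -2.6, 15.6]
gripper_width: 0.007
```

Lid has bottomed: at 15.6 N there is no further motion. Next is the rocker.

>>> step_arm --rows '[{"hand": 0, "x": 0, "y": 0, "z": 0.5, "spin": 0}, {"hand": 0, "x": 0, "y": 0, "z": 1.5, "spin": 0}, {"hand": 0, "x": 0, "y": 0, "z": 3, "spin": 0}, {"hand": 0, "x": 0, "y": 0, "z": 2, "spin": 0}, {"hand": 0, "x": -1, "y": -3, "z": 0, "spin": 0}, {"hand": 0, "x": -1, "y": -3, "z": 0, "spin": 0}, {"hand": 0, "x": -1, "y": -3, "z": 0, "spin": 0}, {"hand": 0, "x": -1, "y": -3, "z": 0, "spin": 0}, {"hand": 0, "x": -1, "y": -3, "z": 0, "spin": 0}, {"hand": 0, "x": -1, "y": -3, "z": 0, "spin": 0}, {"hand": 0, "x": -1, "y": -3, "z": 0, "spin": 0}, {"hand": 0, "x": -1, "y": -3, "z": 0, "spin": 0}, {"hand": 0, "x": -1, "y": -3, "z": 0, "spin": 0}, {"hand": 0, "x": -1, "y": -2.7, "z": 0, "spin": 0}, {"hand": 0, "x": 0, "y": 0, "z": 0, "spin": 0}]'

```text
t: 5.9
tool_pos: [0.4712, -0.2987, 0.1395]
orientation: [0.7, 0.098, 0.701, -0.099]
force: [0.6, -0.2, 0.1]
gripper_width: 0.001
```

```bash
python3 - <<'E'
from h import *
L=[]
for n,(a,b,c,e) in (("top",(250,310,290,440)),("side",(165,275,285,425))):
    p,d=camera(n); L.append(cv2.resize(p[a:b,c:e] if n=="side" else p[225:325,285:445],(400,300),interpolation=cv2.INTER_CUBIC)[:,:,::-1])
cv2.imwrite("pics/c2.png",np.hstack(L)); print(observe()["tool_pos"])
E
```

```text
[ 0.47337474 -0.29410246  0.1396536 ]
```

View pics/c2.png

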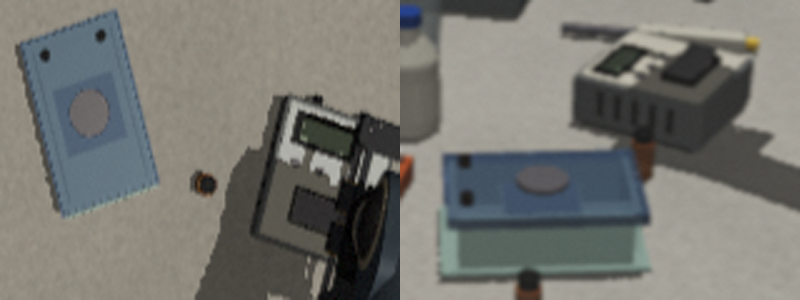

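The lid now sits low and level on the tank, and the hand is over the rocker's right end. I'll descend.

>>> step_arm --rows '[{"hand": 0, "x": 0, "y": 0, "z": -2, "spin": 0}, {"hand": 0, "x": 0, "y": 0, "z": -2, "spin": 0}, {"hand": 0, "x": 0, "y": 0, "z": -1, "spin": 0}, {"hand": 0, "x": 0, "y": 0, "z": -0.3, "spin": 0}, {"hand": 0, "x": 0, "y": 0, "z": -0.2, "spin": 0}, {"hand": 0, "x": 0, "y": 0, "z": -0.2, "spin": 0}, {"hand": 0, "x": 0, "y": 0, "z": 0, "spin": 0}]'

```text
t: 6.7
tool_pos: [0.474, -0.2944, 0.0831]
orientation: [0.701, 0.096, 0.7, -0.096]
force: [-0.8, -0.1, 0.9]
gripper_width: 0.006
```

>>> step_arm --rows '[{"hand": 0, "x": 0, "y": 0, "z": -0.2, "spin": 0}, {"hand": 0, "x": 0, "y": 0, "z": -0.1, "spin": 0}, {"hand": 0, "x": 0, "y": 0, "z": 0, "spin": 0}]'

```text
t: 7.0
tool_pos: [0.4738, -0.2951, 0.08]
orientation: [0.701, 0.096, 0.7, -0.096]
force: [-0.8, -1.9, 1.9]
gripper_width: 0.009
```

>>> step_arm --rows '[{"hand": 0, "x": 0, "y": 0, "z": -0.1, "spin": 0}, {"hand": 0, "x": 0, "y": 0, "z": -0.1, "spin": 0}, {"hand": 0, "x": 0, "y": 0, "z": 0, "spin": 0}]'

```text
t: 7.3
tool_pos: [0.4737, -0.2952, 0.0779]
orientation: [0.701, 0.096, 0.7, -0.096]
force: [-0.2, -2.0, 4.5]
gripper_width: 0.004
```

>>> step_arm --rows '[{"hand": 0, "x": 0, "y": 0, "z": -0.1, "spin": 0}, {"hand": 0, "x": 0, "y": 0, "z": -0.1, "spin": 0}, {"hand": 0, "x": 0, "y": 0, "z": 0, "spin": 0}]'

```text
t: 7.6
tool_pos: [0.4737, -0.2955, 0.076]
orientation: [0.701, 0.095, 0.7, -0.097]
force: [-0.4, -4.3, 6.2]
gripper_width: 0.009
```

>>> step_arm --rows '[{"hand": 0, "x": 0, "y": 0, "z": -0.1, "spin": 0}, {"hand": 0, "x": 0, "y": 0, "z": 0, "spin": 0}]'

```text
t: 7.8
tool_pos: [0.4737, -0.2956, 0.0756]
orientation: [0.701, 0.095, 0.7, -0.097]
force: [-1.8, -4.0, 9.8]
gripper_width: 0.002
```

>>> step_arm --rows '[{"hand": 0, "x": 0, "y": 0, "z": -0.1, "spin": 0}, {"hand": 0, "x": 0, "y": 0, "z": 0, "spin": 0}]'

```text
t: 8.0
tool_pos: [0.4738, -0.2956, 0.0755]
orientation: [0.701, 0.095, 0.7, -0.097]
force: [-4.3, -1.6, 15.1]
gripper_width: 0.003
```

>>> step_arm --rows '[{"hand": 0, "x": 0, "y": 0, "z": 0.5, "spin": 0}, {"hand": 0, "x": 0, "y": 0, "z": 1.5, "spin": 0}, {"hand": 0, "x": 0, "y": 0, "z": 3, "spin": 0}, {"hand": 0, "x": 0, "y": 0, "z": 3, "spin": 0}, {"hand": 0, "x": 0, "y": 0, "z": 0, "spin": 0}]'

```text
t: 8.5
tool_pos: [0.4762, -0.2945, 0.1578]
orientation: [0.703, 0.095, 0.698, -0.096]
force: [0.8, -0.6, -0.4]
gripper_width: 0.006
```

>>> step_arm --rows '[{"hand": 0, "x": -0.1, "y": 3, "z": 0, "spin": 5}, {"hand": 0, "x": -0.1, "y": 3, "z": 0, "spin": 5}, {"hand": 0, "x": -0.1, "y": 3, "z": 0, "spin": 5}, {"hand": 0, "x": -0.1, "y": 3, "z": 0, "spin": 5}, {"hand": 0, "x": -0.1, "y": 3, "z": 0, "spin": 5}, {"hand": 0, "x": -0.1, "y": 3, "z": 0, "spin": 5}, {"hand": 0, "x": -0.1, "y": 3, "z": 0, "spin": 5}, {"hand": 0, "x": -0.1, "y": 3, "z": 0, "spin": 5}, {"hand": 0, "x": -0.1, "y": 3, "z": 0, "spin": 5}, {"hand": 0, "x": -0.1, "y": 3, "z": 0, "spin": 5}, {"hand": 0, "x": -0.1, "y": 3, "z": 0, "spin": 5}, {"hand": 0, "x": -0.1, "y": 3, "z": 0, "spin": 5}, {"hand": 0, "x": -0.1, "y": 3, "z": 0, "spin": 5}, {"hand": 0, "x": -0.1, "y": 3, "z": 0, "spin": 5}, {"hand": 0, "x": -0.1, "y": 3, "z": 0, "spin": 5}, {"hand": 0, "x": -0.1, "y": 3, "z": 0, "spin": 5}, {"hand": 0, "x": -0.1, "y": 3, "z": 0, "spin": 5}, {"hand": 0, "x": -0.1, "y": 3, "z": 0, "spin": 5}, {"hand": 0, "x": -0.1, "y": 3, "z": 0, "spin": 5}, {"hand": 0, "x": 0, "y": 3, "z": 0, "spin": 5}]'

```text
t: 10.5
tool_pos: [0.4533, 0.3067, 0.153]
orientation: [0.522, -0.476, 0.523, 0.477]
force: [-0.2, 0.3, 1.0]
gripper_width: 0.003
```

>>> step_arm --rows '[{"hand": 0, "x": 0, "y": 1.2, "z": 0, "spin": 1}, {"hand": 0, "x": 0, "y": 0, "z": 0, "spin": 0}, {"hand": 0, "x": 0, "y": 0, "z": 0, "spin": 0}]'

```text
t: 10.8
tool_pos: [0.4543, 0.3162, 0.153]
orientation: [0.519, -0.48, 0.521, 0.479]
force: [-0.1, -0.4, 0.2]
gripper_width: 0.003
```

```bash
python3 - <<'E'
from h import *
p,d=camera("top"); q,e=camera("side"); 
cv2.imwrite("pics/c3.png",np.hstack([cv2.resize(p[225:325,345:455],(330,300),interpolation=2),cv2.resize(q[165:265,285:435],(450,300),interpolation=2)])[:,:,::-1])
f=np.load("top0.npz");k,d0=f["p"],f["d"]
Z0=cloud("top",d0)[...,2];Z1=cloud("top",d)[...,2]
def m(s): return (np.median(Z0[s])*1000).round(1),(np.median(Z1[s])*1000).round(1)
print("pad",m(np.s_[259:266,317:324]),"lid",m(np.s_[240:256,308:318]),"rise",m(np.s_[296:301,419:423]),"low",m(np.s_[292:296,402:407]),"panel",m(np.s_[280:284,398:404]))
s=observe();print(s["t"],s["tool_pos"],s["orientation"],s["force"])
E
```

```text
pad (np.float64(81.3), np.float64(71.1)) lid (np.float64(76.1), np.float64(66.1)) rise (np.float64(81.5), np.float64(75.5)) low (np.float64(73.8), np.float64(81.4)) panel (np.float64(62.9), np.float64(62.6))
10.9 [0.45484979 0.31564872 0.15319596] [ 0.51964541 -0.47941397  0.52068445  0.47855888] [0.47027036 0.59785544 0.04202626]
```

View pics/c3.png

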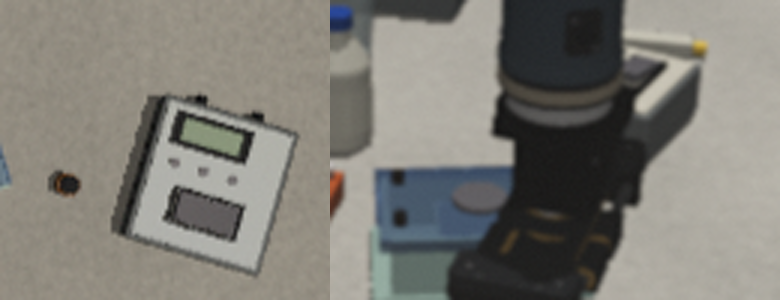

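Depth readings confirm the lid dropped 10 mm and the rocker flipped (raised end 81.5→75.5 mm, other end 73.8→81.4 mm). Now the bar key.

>>> step_arm --rows '[{"hand": 0, "x": 0, "y": 0.1, "z": -3, "spin": 0}, {"hand": 0, "x": 0, "y": 0, "z": -3, "spin": 0}, {"hand": 0, "x": 0, "y": 0, "z": -3, "spin": 0}, {"hand": 0, "x": 0, "y": 0, "z": -1, "spin": 0}, {"hand": 0, "x": 0, "y": 0, "z": -0.7, "spin": 0}, {"hand": 0, "x": 0, "y": 0, "z": -0.3, "spin": 0}, {"hand": 0, "x": 0, "y": 0, "z": 0, "spin": 0}]'

```text
t: 11.6
tool_pos: [0.455, 0.3189, 0.0443]
orientation: [0.52, -0.48, 0.519, 0.48]
force: [-0.3, 0.3, -0.1]
gripper_width: 0.002
```

>>> step_arm --rows '[{"hand": 0, "x": 0, "y": 0, "z": -0.2, "spin": 0}, {"hand": 0, "x": 0, "y": 0, "z": -0.2, "spin": 0}, {"hand": 0, "x": 0, "y": 0, "z": 0, "spin": 0}]'

```text
t: 11.9
tool_pos: [0.4546, 0.3187, 0.0398]
orientation: [0.52, -0.48, 0.519, 0.48]
force: [-0.0, -0.7, -0.4]
gripper_width: 0.003
```

>>> step_arm --rows '[{"hand": 0, "x": 0, "y": 0, "z": -0.1, "spin": 0}, {"hand": 0, "x": 0, "y": 0, "z": -0.1, "spin": 0}, {"hand": 0, "x": 0, "y": 0, "z": 0, "spin": 0}]'

```text
t: 12.2
tool_pos: [0.4547, 0.3188, 0.0377]
orientation: [0.52, -0.48, 0.519, 0.48]
force: [0.6, -0.7, 1.9]
gripper_width: 0.007
```

>>> step_arm --rows '[{"hand": 0, "x": 0, "y": 0, "z": -0.2, "spin": 0}, {"hand": 0, "x": 0, "y": 0, "z": -0.2, "spin": 0}, {"hand": 0, "x": 0, "y": 0, "z": 0, "spin": 0}]'

```text
t: 12.5
tool_pos: [0.4547, 0.3188, 0.0335]
orientation: [0.52, -0.48, 0.519, 0.48]
force: [-0.2, 0.4, 3.2]
gripper_width: 0.003
```

>>> step_arm --rows '[{"hand": 0, "x": 0, "y": 0, "z": -0.1, "spin": 0}, {"hand": 0, "x": 0, "y": 0, "z": 0, "spin": 0}]'

```text
t: 12.7
tool_pos: [0.4547, 0.3188, 0.0327]
orientation: [0.52, -0.48, 0.519, 0.48]
force: [0.3, 0.8, 3.8]
gripper_width: 0.003
```

>>> step_arm --rows '[{"hand": 0, "x": 0, "y": 0, "z": -0.1, "spin": 0}, {"hand": 0, "x": 0, "y": 0, "z": 0, "spin": 0}]'

```text
t: 12.9
tool_pos: [0.4547, 0.3188, 0.0324]
orientation: [0.52, -0.48, 0.519, 0.479]
force: [-0.6, -1.6, 9.4]
gripper_width: 0.006
```

Fully down: 9.4 N at the stop, z 32.4 mm. I'll release and move up and clear.

>>> step_arm --rows '[{"hand": 0, "x": 0, "y": 0, "z": 0.3, "spin": 0}, {"hand": 0, "x": 0, "y": 0, "z": 0.4, "spin": 0}, {"hand": 0, "x": 0, "y": 0, "z": 1, "spin": 0}, {"hand": 0, "x": 0, "y": 0, "z": 3, "spin": 0}, {"hand": 0, "x": 0, "y": 0, "z": 4, "spin": 0}, {"hand": 0, "x": 0, "y": 0, "z": 4, "spin": 0}, {"hand": 0, "x": 0, "y": 0, "z": 4, "spin": 0}, {"hand": 0, "x": 0, "y": -3, "z": 3, "spin": 0}, {"hand": 0, "x": 0, "y": -3, "z": 0, "spin": 0}, {"hand": 0, "x": 0, "y": -4, "z": 0, "spin": 0}, {"hand": 0, "x": 0, "y": -4, "z": 0, "spin": 0}, {"hand": 0, "x": 0, "y": -4, "z": 0, "spin": 0}, {"hand": 0, "x": 0, "y": -4, "z": 0, "spin": 0}, {"hand": 0, "x": 0, "y": -4, "z": 0, "spin": 0}, {"hand": 0, "x": 0, "y": -2, "z": 0, "spin": 0}, {"hand": 0, "x": 0, "y": 0, "z": 0, "spin": 0}]'

```text
t: 14.5
tool_pos: [0.454, 0.0351, 0.2282]
orientation: [0.52, -0.478, 0.522, 0.478]
force: [-0.1, 0.5, 0.0]
gripper_width: 0.007
```

```bash
python3 - <<'E'
from h import *
p,d=camera("top"); q,_=camera("side")
cv2.imwrite("pics/c4.png",np.hstack([cv2.resize(p[140:330,150:490],(500,280),interpolation=2),cv2.resize(q[165:365,265:425],(224,280))])[:,:,::-1])
f=np.load("top0.npz");Z0=cloud("top",f["d"])[...,2];Z1=cloud("top",d)[...,2]
def m(s): return (np.median(Z0[s])*1000).round(1),(np.median(Z1[s])*1000).round(1)
print("pad",m(np.s_[259:266,317:324]),"rise",m(np.s_[296:301,419:423]),"low",m(np.s_[292:296,402:407]),"bar",m(np.s_[297:303,212:221]),"round",m(np.s_[300:304,238:242]))
for k in (f["p"],p):
    V=cv2.cvtColor(k,cv2.COLOR_RGB2HSV)[...,2]; M=np.zeros(V.shape,np.uint8); M[275:312,203:253]=V[275:312,203:253]>140
    c=max(cv2.findContours(M,0,1)[0],key=cv2.contourArea); print(cv2.minAreaRect(c))
s=observe();print(s["t"],s["tool_pos"],s["force"])
E
```

```text
pad (np.float64(81.3), np.float64(71.9)) rise (np.float64(81.5), np.float64(75.9)) low (np.float64(73.8), np.float64(80.2)) bar (np.float64(38.0), np.float64(39.2)) round (np.float64(37.4), np.float64(39.3))
((226.45083618164062, 294.541015625), (38.11554718017578, 24.535186767578125), 5.19442892074585)
((224.1477813720703, 294.81201171875), (43.16322326660156, 25.98262596130371), 3.4682295322418213)
14.6 [0.45416885 0.03894948 0.22867884] [-0.72405106  0.39779205 -0.33737334]
```

View pics/c4.png

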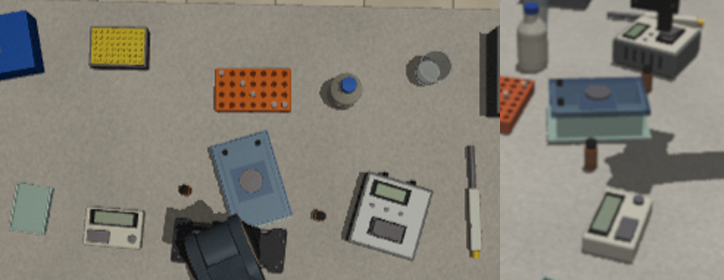

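The final view shows both vials standing, nothing displaced, the lid home, the rocker over, the bar key up again and the hand clear. I'll hand the job in.

```bash
python3 -c "
from plant import *
print(finish_job())"
```

```text
the job is handed in; nothing more can be done
None
```

I pressed the lid, rocker and bar key in the order asked, with the fingers closed, and handed the job in at about 14.6 s of the 51 s allowed. `finish_job()` reports no verdict, so the results below are from my own checks.

| Step | Peak force read | What the check showed |
|---|---|---|
| Lid | about 16 N | Pad height went from 81 mm to 71–72 mm, so the lid is home. |
| Rocker | about 15 N, at its hard stop | The raised end went from 81.5 mm to about 75.7 mm. The other end rose from 74 mm to 80–81 mm, and it stayed over. |
| Timer bar key | 9.4 N, at its stop | It went down to about 32 mm and came back up to about 39 mm. I never touched the round key. |

In the last pictures the bystanders in view looked unmoved, with both vials standing. The hand was clear at a height of about 0.23 m, with the force reading near zero.

One check disagreed: the brightness outline of the timer differed by about 2 px between the first and last pictures. The mask came out larger in the last one. I put this down to lighting from the arm's shadow, since the timer looked in place, but I did not measure it again.

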